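# Index the applicator holder one hole towards the light box

### The job

Swing the applicator holder's arm one hole over towards the push-button light box: hook a fingertip under the pull ring to raise the spring index pin gently, swing the arm sideways with the pin up, let the pin drop fully home in the next hole, and take the finger out clear. The ring is only hooked, never pinched or forced, and the tag bin, the mug and the two piglet tags stay where they are.

Things in the scene. Friction and masses are not known exactly. Their poses are not given: they have to be found in the camera images.
- holder: Fixed steel applicator holder. Origin on the vertical pivot axis, at shelf level; -x points from the pivot to the middle hole (robot's side), +y left, z up. A blue applicator stands on the arm's tail, 75 mm beyond the pivot, 241 mm tall. The quadrant plate, top 72 mm up, has five 14 mm square holes on a 160 mm radius round the pivot, 0.35 rad (56 mm) apart: the middle one at -x, two on either side.
- swing_arm (a joint): Turn of the arm about the pivot, rad. 0 at the start (pin in the middle hole); positive swings the ring end to the holder's +y (left), negative to its -y (right). Next holes at +0.35 and -0.35, outer ones at +/-0.70. A flat bar 36 mm wide, top 91 mm above the shelf, reaching 180 mm from the pivot on the ring side. Turns stiffly (1 N at the ring), stays where left.
- index_pin (a joint): Lift of the spring index pin in the arm's outer end, 160 mm from the pivot, m. 0 = fully home in a hole; its 10 mm round-ended tip clears the plate at 0.010; rises to 0.030 at most. A spring presses it down, 5 N at the bottom, 9 N at the top. Let go between holes it rides on the plate at 0.010; it drops in when within about 4 mm of a hole.
- pull_ring: Outer coil of the steel split ring upright on the index pin: two 6 mm round coils side by side, 12 mm thick together; opening 60 mm, outside 72 mm. It rises and swings with the pin and does not turn on it. Origin at this coil's centre, 154 mm above the shelf with the pin home, 163 mm from the pivot. x runs level through the opening towards the pivot, y left across the ring, z up.
- inner_coil: Inner coil of the same ring, rigidly joined, 6 mm nearer the pivot, same axes. The ring is only to be hooked by one side of the fingers: over 5 N on both coils at once (a pinch), or over 25 N on either, fails. A finger that slopes down through the opening bears on one coil only.
- ring_top (a point): Underside of the ring's top bar, 30 mm above its centre: the place to lift by. The space on the ring's outer (-x) side and above is free; the pin housing (30 mm wide) ends 42 mm and the arm 63 mm below its centre. Closed fingers put through the opening from the outer side, pointing towards the pivot and 45 to 65 degrees down, lift it.
- light_box_centre (a point): Middle of the grey push-button light box (50 x 90 x 130 mm) with a white domed lens on top, fixed to a short stub of plank wall, 130 mm above the shelf, lens top 213 mm up, either to the left or to the right of the holder; it only tells which way to swing.
- tag_bin: Open grey plastic tag bin, 140 x 170 x 90 mm, loose, standing on the other side of the holder. Origin under its centre. Leave alone.
- pin_mug: White enamel mug, 76 mm wide and 75 mm high, handle at its +y, loose. Origin under its centre. Leave alone.
- tag_a: Yellow piglet tag, a 30 mm disc 5 mm thick with an 8 mm stem up to 19 mm high, loose on the shelf. Origin under its centre. Leave alone.
- tag_b: A second yellow piglet tag like the first. Leave alone.
Things that resemble listed ones, but are neither listed nor needed, are in the scene too. What is shaped like the part that bears light_box_centre but purple is not meant.

How it is judged:
By the outcome, as a careful person would: the job done as asked, in the order asked, and still so for the second after the job is handed in, with the robot touching nothing.
It also fails if it takes over 45 s, if anything falls off the work surface, if the arm or the gripper's body presses on something with over 40 N, if the wrist force passes 120 N, or if a joint passes its speed limit or range.

### The arm

A 6-joint arm with a two-finger parallel gripper is mounted at the origin on the work surface. World frame = base frame: x ahead of the robot, y to its left, z up, the work surface at z = 0. Lengths are in m, angles in rad, forces in N, time in s.
With the tool pointing down it reaches from about 0.275 to 0.725 m from the base axis. Payload 15.9 kg.
Tool frame: the origin (TCP) lies at the very end of the fingers, on their centre line; the grasp point (between the pads) lies 19 mm behind it; z points along the fingers, y is the direction in which the jaws open and shut (so a half turn about z gives the same grasp; the last joint's range is limited). The gripper opens to 85 mm and grips with 20 to 120 N. Pads are 22 mm wide; open, the fingers measure 114 mm over their backs; the gripper's body (76 mm by 85 mm) begins 54 mm behind the grasp point. The pads swing forward as they close: fully open they stand 13 mm farther back than shut.
Start: joints at [1.216, 0.213, -0.034, 1.323, 0, 1.571], TCP at [0.174, 0.469, 0.231] pointing down, gripper open.
Joint ranges: [-2.98, 2.98], [-0.74, 1.72], [-1.14, 1.35], [-2.1, 2.04], [-1.57, 1.44], [-3.14, 3.14]. Speed limits (rad/s): [1.89, 1.89, 2.39, 2.57, 3.14, 3.14].

### API

Orientations are given as a unit quaternion [x, y, z, w].
In Python, from bench import get_obs, camera, close_job, boxes_of, landmark_of gives the robot as it stands. The module is installed in compiled form; this text tells all that it offers.
- The arm moves only by the tool drive_tool, never from a script. Its argument "series" is a list of rows, each a list of 3 entries, a list of its own where there are three numbers: the opening, from 0 (shut) to 1 (fully open), then the shift along the tool's x, y, z in m, then the turn, a rotation vector about the tool's x, y, z in rad. A call has 1 to 5 rows; each row shifts and turns the pose as measured when the row begins, along the tool's axes as they then stand; what a row does not reach is not made up. A row lasts 1/12 s, in which the tool goes at most 41.7 mm and 7.16 degrees, less where a joint would pass 70% of its speed; a pose out of reach is approached as far as the arm can. A call is refused whole if a number of a shift passes 0.0417 or a number of a turn 0.125, either way. A call with a gripper value outside its range is refused whole. The fingers move at their own pace and stop on an object; "force" is the grip in N (left out, the last holds). Time passes only in rows, so rows that do not move let the fingers close. It gives the time, the measured TCP pose, the force and the opening at its end, in the units of the state.
- get_obs(): the state, without advancing time (a new reading comes with each control period).
- camera(name): name is "scene" or "top" or "wrist"; returns a dict with "color" (420x560x3 uint8, red, green, blue), "mtx" (3x3 intrinsics, pixels), "D" ([k1, k2, p1, p2, k3] as OpenCV has them; the pictures are not rectified), "T" (4x4, takes a point from camera to world coordinates); the wrist camera has in their place "tool_from_camera" (4x4, takes a point from camera to tool coordinates, whose origin is the TCP and whose axes are the flange's). Camera axes: x right, y down, z forward; pixel columns grow to the right and rows downward; lengths in m; the calibration is good to about 2 mm. A picture is of the moment at which its call begins: read the wrist's pose just before it. There is no depth.
- close_job(): hands the job in, once; it reports no verdict.
Trained networks look in a picture, given as the dict that the camera call returned (one of the last four; its "shot" number tells which), for a name from the list of things; names that differ only in an ending like _2 or _b are one class to them, and where a whole thing is asked for, a point or a joint stands for the part that bears it (a point fixed in the world has none). Each returns a list of dicts, best first, with "p" (0 to 1); they miss things now and then, are a little off and sometimes report something else, mostly with a low value. They report only what shows in the picture. A call takes as long as a camera call. They do not tell look-alikes from the thing itself.
- boxes_of(picture, thing): "centre" ([x, y, z] in m, in the coordinates of the camera as it stood for that picture, good to about 4 mm: the middle of the surface that is visible of it).
- landmark_of(picture, thing): "centre" ([x, y, z] in m, in the coordinates of the camera as it stood for that picture, good to about 4 mm: a listed point, or the origin of a listed thing).
The state is a dict: "clock": time; "joint_positions": joint angles; "joint_velocities": joint speeds; "joint_torque": joint torques, N m; "tool_pos": TCP position; "ee_rot": TCP orientation; "ft_force": force on the tool from outside, world axes, zero at the start; "ft_torque": the same for the moment, N m; "width": finger opening in m.
Only numpy, scipy, OpenCV 4.12 (cv2) and the standard library are available. Lean on these libraries where they do the work, as an engineer would, in place of code of your own. Each camera call takes 0.05 s, during which the arm holds its last target. There are 200 camera calls.

## Working session

There is one attempt and no reset: what is moved stays moved. The work goes in short steps, Python scripts to look and compute and a tool call to move; the robot and the scene stay as the last step left them, time stands still between calls to the robot, and variables do not carry over. Pictures are saved under pics/ and viewed, about 8 in all and at most 12, crops included, and the job is handed in when it is done.

Besides the shell and the picture viewer there is one more tool, called by a JSON object that holds its "api" and its "payload", one argument or row to a line. drive_tool: Moves the arm, as the interface text tells. Its arguments: {"type":"object","properties":{"series":{"type":"array","items":{"type":"array"}},"force":{"type":"number"}},"required":["series"]}

```bash
mkdir -p pics; cat > h.py <<'E'
import numpy as np, cv2
from bench import *
from scipy.spatial.transform import Rotation as R
def W(pic,c,o=None):
    if 'T' in pic: T=np.array(pic['T'])
    else:
        B=np.eye(4);B[:3,:3]=R.from_quat(o['ee_rot']).as_matrix();B[:3,3]=o['tool_pos'];T=B@np.array(pic['tool_from_camera'])
    return (T@np.r_[c,1])[:3]
def px(pic,c): return cv2.projectPoints(np.array([c],float),np.zeros(3),np.zeros(3),np.array(pic['mtx']),np.array(pic['D']))[0].ravel().round()
def save(pic,n): cv2.imwrite('pics/'+n,cv2.cvtColor(pic['color'],cv2.COLOR_RGB2BGR))
E
cat > a.py <<'E'
from h import *
o=get_obs();print(o['clock'],o['tool_pos'],o['ee_rot'],o['width'])
ims=[]
for n in('scene','top'):
    p=camera(n);ims.append(p['color'])
    for t in('holder','pull_ring','inner_coil','ring_top','light_box_centre','tag_bin','pin_mug','tag_a'):
        for d in landmark_of(p,t)[:3]: print(n,t,round(d['p'],2),W(p,d['centre']).round(3),px(p,d['centre']))
    save(p,n+'0.png')
E
python3 a.py
```

```text
0.0 [0.17359905 0.46853843 0.23082716] [ 1.76486665e-01  9.84302882e-01 -5.34716854e-04 -8.23267940e-05] 0.0857487999375605
scene holder 0.58 [ 0.791  0.046 -0.003] [227. 295.]
scene pull_ring 0.64 [0.628 0.067 0.151] [271. 225.]
scene inner_coil 0.69 [0.636 0.061 0.154] [267. 224.]
scene ring_top 0.46 [0.631 0.066 0.181] [270. 217.]
scene light_box_centre 0.89 [0.684 0.387 0.128] [358. 303.]
scene light_box_centre 0.82 [0.242 0.275 0.126] [411. 195.]
scene tag_bin 0.72 [ 0.664 -0.384 -0.004] [164. 207.]
scene pin_mug 0.77 [ 0.467  0.295 -0.   ] [371. 270.]
scene tag_a 0.41 [ 0.406  0.063 -0.007] [319. 226.]
scene tag_a 0.37 [ 0.495 -0.259 -0.004] [227. 198.]
top holder 0.85 [ 0.791  0.043 -0.   ] [262. 117.]
top pull_ring 0.41 [0.633 0.063 0.157] [251. 161.]
top inner_coil 0.45 [0.635 0.064 0.154] [250. 160.]
top ring_top 0.62 [0.633 0.061 0.185] [251. 158.]
top light_box_centre 0.66 [0.251 0.269 0.127] [160. 317.]
top light_box_centre 0.6 [0.686 0.387 0.132] [122. 138.]
top tag_bin 0.76 [ 0.658 -0.383  0.003] [417. 169.]
top tag_a 0.61 [0.401 0.055 0.   ] [253. 258.]
top tag_a 0.56 [ 0.498 -0.26   0.004] [371. 226.]
```

View pics/scene0.png

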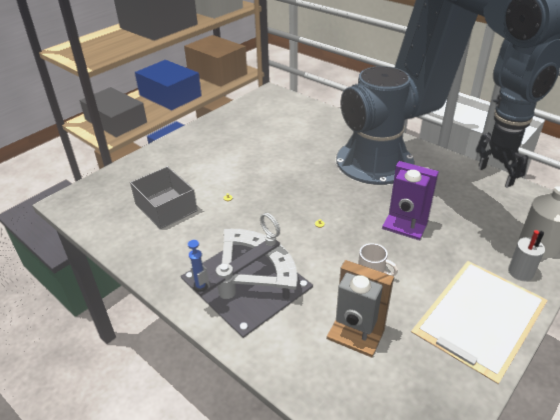

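View pics/top0.png

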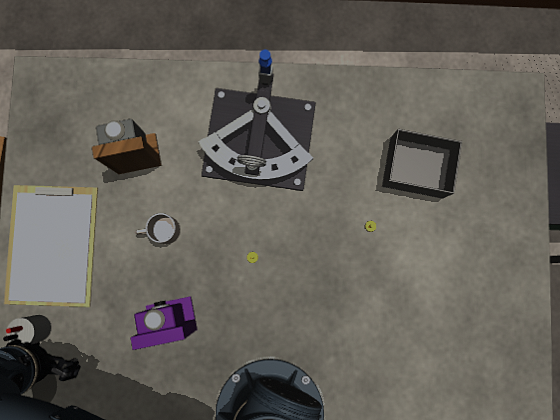

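The grey box on the plank stub at scene (358,303) / top (115,132) is the light box. The purple one at scene (411,195) is the decoy. So the swing is to the left (+y), with the bin on the right at (417,169) in the top view. The ring is at scene (269,226) and top (251,162).

```bash
cat > pl.py <<'E'
# usage: pl.py x y z phi pitchdeg ysign step maxturn : rows toward a TCP pose
import sys
from h import *
def tgt(phi,pit,ys=1):
    f=np.array([np.cos(phi),-np.sin(phi),0]);l=np.array([np.sin(phi),np.cos(phi),0]);p=np.radians(pit)
    z=f*np.cos(p)-np.array([0,0,np.sin(p)]);y=ys*l
    return R.from_matrix(np.c_[np.cross(y,z),y,z])
def plan(pos,rot,step=.04,turn=.11,k=5):
    o=get_obs();p=np.array(o['tool_pos']);q=R.from_quat(o['ee_rot'])
    d=np.array(pos)-p;w=(rot*q.inv()).as_rotvec()
    n=max(1,int(np.ceil(max(np.linalg.norm(d)/step,np.linalg.norm(w)/turn))))
    print('t',round(o['clock'],2),'p',p.round(4),'f',np.round(o['ft_force'],1),'j',np.round(o['joint_positions'],2),'rows',n,'w',round(np.linalg.norm(w),3))
    for i in range(min(k,n)):
        c=R.from_rotvec(w*i/n)*q
        print([0,c.inv().apply(d/n).round(4).tolist(),c.inv().apply(w/n).round(3).tolist()])
if __name__=='__main__':
    a=list(map(float,sys.argv[1:])); plan(a[:3],tgt(a[3],a[4],a[5]),a[6],a[7])
E
python3 pl.py .40 .2 .42 .11 70 1 .04 .11
python3 -c "
from h import *
print(np.round(camera('wrist')['tool_from_camera'],3))"
```

```text
t 0.9 p [0.1737 0.4688 0.2313] f [-0.3 -0.4 -0.2] j [ 1.22  0.21 -0.03  1.32 -0.    1.57] rows 10 w 0.426
[0, [-0.0306, -0.0173, -0.0189], [-0.004, -0.035, -0.024]]
[0, [-0.0308, -0.018, -0.0179], [-0.004, -0.035, -0.024]]
[0, [-0.0309, -0.0187, -0.0169], [-0.004, -0.035, -0.024]]
[0, [-0.031, -0.0194, -0.0159], [-0.004, -0.035, -0.024]]
[0, [-0.0311, -0.0201, -0.0149], [-0.004, -0.035, -0.024]]
[[ 0.001 -0.951 -0.31   0.079]
 [ 1.     0.001 -0.     0.   ]
 [ 0.    -0.31   0.951 -0.143]
 [ 0.     0.     0.     1.   ]]
```

{"api": "drive_tool", "payload": {
  "series": [
    [0,[-0.018,-0.01,-0.035],[0,-0.035,-0.024]],
    [0,[-0.025,-0.015,-0.028],[0,-0.035,-0.024]],
    [0,[-0.031,-0.019,-0.018],[0,-0.035,-0.024]],
    [0,[-0.031,-0.019,-0.016],[0,-0.035,-0.024]],
    [0,[-0.031,-0.02,-0.015],[0,-0.035,-0.024]]
  ],
  "force": 20
}}

```text
clock: 1.37
tool_pos: [0.2732, 0.3489, 0.3542]
ee_rot: [0.111, 0.99, -0.021, 0.087]
ft_force: [0.5, 0.8, -0.5]
width: 0.0258
```

```bash
python3 pl.py .48 .1 .34 .11 55 1 .04 .11
```

```text
t 1.37 p [0.2732 0.3489 0.3542] f [ 0.5  0.8 -0.5] j [ 1.03  0.07  0.09  1.56 -0.18  1.25] rows 9 w 0.449
[0, [-0.0278, -0.0218, 0.0071], [-0.007, -0.048, -0.011]]
[0, [-0.0272, -0.0221, 0.0082], [-0.007, -0.048, -0.011]]
[0, [-0.0265, -0.0225, 0.0094], [-0.007, -0.048, -0.011]]
[0, [-0.0258, -0.0228, 0.0105], [-0.007, -0.048, -0.011]]
[0, [-0.025, -0.0232, 0.0115], [-0.007, -0.048, -0.011]]
```

{"api": "drive_tool", "payload": {
  "series": [
    [0,[-0.028,-0.022,0.007],[-0.007,-0.048,-0.011]],
    [0,[-0.027,-0.022,0.008],[-0.007,-0.048,-0.011]],
    [0,[-0.0265,-0.0225,0.009],[-0.007,-0.048,-0.011]],
    [0,[-0.026,-0.023,0.0105],[-0.007,-0.048,-0.011]],
    [0,[-0.025,-0.023,0.0115],[-0.007,-0.048,-0.011]]
  ]
}}

```text
clock: 1.78
tool_pos: [0.3941, 0.2054, 0.3533]
ee_rot: [0.077, 0.974, -0.017, 0.214]
ft_force: [1.0, -0.3, 0.5]
width: 0.0001
```

```bash
python3 pl.py .535 .075 .28 .11 50 1 .04 .11
```

```text
t 1.78 p [0.3941 0.2054 0.3533] f [ 1.  -0.3  0.5] j [ 0.71 -0.18 -0.22  1.24 -0.33  0.82] rows 6 w 0.269
[0, [-0.019, -0.0178, 0.0223], [-0.004, -0.044, -0.007]]
[0, [-0.0179, -0.018, 0.023], [-0.004, -0.044, -0.007]]
[0, [-0.0167, -0.0182, 0.0237], [-0.004, -0.044, -0.007]]
[0, [-0.0156, -0.0184, 0.0243], [-0.004, -0.044, -0.007]]
[0, [-0.0143, -0.0186, 0.0249], [-0.004, -0.044, -0.007]]
```

{"api": "drive_tool", "payload": {
  "series": [
    [0,[-0.019,-0.018,0.022],[-0.004,-0.044,-0.007]],
    [0,[-0.018,-0.018,0.023],[-0.004,-0.044,-0.007]],
    [0,[-0.0165,-0.018,0.0235],[-0.004,-0.044,-0.007]],
    [0,[-0.0155,-0.0185,0.0245],[-0.004,-0.044,-0.007]],
    [0,[-0.014,-0.0185,0.025],[-0.004,-0.044,-0.007]]
  ]
}}

```text
clock: 2.2
tool_pos: [0.5163, 0.0893, 0.2966]
ee_rot: [0.055, 0.942, -0.02, 0.33]
ft_force: [1.0, 1.7, -0.7]
width: 0.0
```

```bash
cat > b.py <<'E'
from h import *
import sys
tag=sys.argv[1]
for n in sys.argv[2:]:
    o=get_obs();p=camera(n)
    for t in('holder','pull_ring','inner_coil','ring_top'):
        for d in landmark_of(p,t)[:1]: print(n,t,round(d['p'],2),W(p,d['centre'],o).round(4),px(p,d['centre']))
    save(p,n+tag+'.png')
E
python3 b.py 1 wrist scene top; python3 pl.py .55 .075 .26 .11 50 1 .04 .11
```

```text
wrist holder 0.61 [ 0.7934  0.0428 -0.001 ] [276. 169.]
wrist ring_top 0.75 [0.6361 0.0616 0.186 ] [270. 215.]
scene holder 0.8 [ 0.7942  0.0452 -0.0017] [226. 295.]
scene pull_ring 0.51 [0.6256 0.0641 0.1498] [271. 224.]
scene inner_coil 0.57 [0.6347 0.0596 0.1497] [267. 225.]
scene ring_top 0.64 [0.6289 0.0629 0.1806] [269. 216.]
top holder 0.66 [0.7892 0.0466 0.0015] [261. 117.]
top pull_ring 0.63 [0.6309 0.0636 0.1525] [251. 162.]
top inner_coil 0.53 [0.6362 0.0617 0.1553] [252. 159.]
top ring_top 0.47 [0.6362 0.0624 0.187 ] [251. 156.]
t 2.95 p [0.5155 0.0911 0.2964] f [0.1 0.6 0.6] j [ 0.34 -0.28 -0.58  0.65 -0.28  0.37] rows 2 w 0.029
[0, [-0.0028, -0.006, 0.0255], [-0.002, -0.014, -0.002]]
[0, [-0.0025, -0.006, 0.0255], [-0.002, -0.014, -0.002]]
```

View pics/wrist1.png

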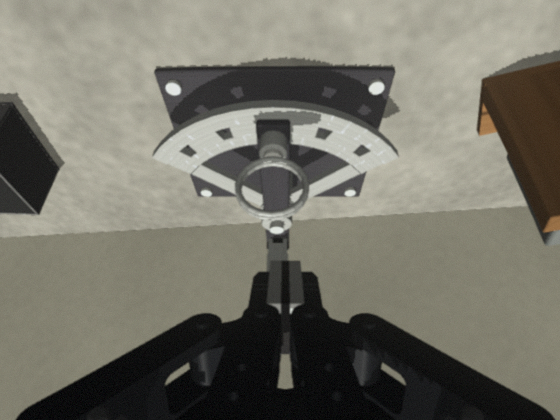

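```bash
python3 pl.py .585 .0683 .209 .115 50 1 .035 .08
```

```text
t 2.95 p [0.5155 0.0911 0.2964] f [0.1 0.6 0.6] j [ 0.34 -0.28 -0.58  0.65 -0.28  0.37] rows 4 w 0.028
[0, [-0.0005, -0.0036, 0.0283], [-0.0, -0.007, -0.0]]
[0, [-0.0003, -0.0036, 0.0283], [-0.0, -0.007, -0.0]]
[0, [-0.0001, -0.0036, 0.0283], [-0.0, -0.007, -0.0]]
[0, [0.0001, -0.0037, 0.0283], [-0.0, -0.007, -0.0]]
```

{"api": "drive_tool", "payload": {
  "series": [
    [0,[0,-0.0036,0.028],[0,-0.007,0]],
    [0,[0,-0.0036,0.028],[0,-0.007,0]],
    [0,[0,-0.0036,0.028],[0,-0.007,0]],
    [0,[0,-0.0036,0.024],[0,-0.007,0]],
    [0,[0,0,0],[0,0,0]]
  ]
}}

```text
clock: 3.37
tool_pos: [0.5851, 0.0695, 0.2129]
ee_rot: [0.054, 0.937, -0.019, 0.345]
ft_force: [-1.1, -0.7, -2.2]
width: -0.0001
```

```bash
python3 b.py 2 wrist scene top;  python3 pl.py .585 .0683 .209 .115 50 1 .035 .08; cat > crop.py <<'E'
import cv2,sys
a=sys.argv;x,y,w,h=map(int,a[3:7]);i=cv2.imread(a[1])[y:y+h,x:x+w];cv2.imwrite(a[2],cv2.resize(i,None,fx=5,fy=5,interpolation=2))
E
python3 crop.py pics/scene2.png pics/c2.png 220 150 110 110
```

```text
wrist holder 0.56 [ 0.7922  0.0429 -0.0011] [282. 176.]
wrist ring_top 0.89 [0.6345 0.0613 0.1872] [280. 266.]
scene holder 0.93 [ 0.791   0.0458 -0.0017] [227. 294.]
scene pull_ring 0.55 [0.6288 0.0649 0.1513] [270. 225.]
scene inner_coil 0.7 [0.6323 0.0595 0.1518] [268. 224.]
scene ring_top 0.53 [0.6297 0.0643 0.1808] [270. 216.]
top holder 0.73 [7.941e-01 4.620e-02 1.000e-04] [261. 116.]
top pull_ring 0.63 [0.6315 0.0653 0.1543] [250. 161.]
top inner_coil 0.49 [0.6345 0.0574 0.1568] [253. 160.]
top ring_top 0.49 [0.6344 0.0599 0.1862] [252. 157.]
t 4.12 p [0.5851 0.0707 0.2172] f [0.2 0.6 1.1] j [ 0.24 -0.13 -0.71  0.31 -0.22  0.27] rows 1 w 0.012
[0, [0.0052, -0.0024, 0.0063], [0.004, 0.011, -0.001]]
```

View pics/c2.png

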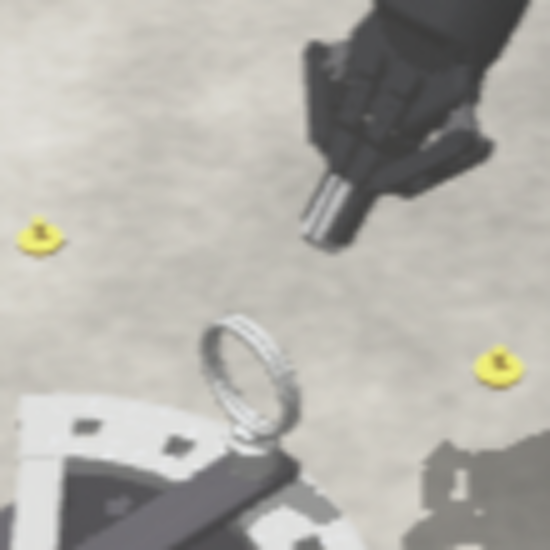

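View pics/wrist2.png

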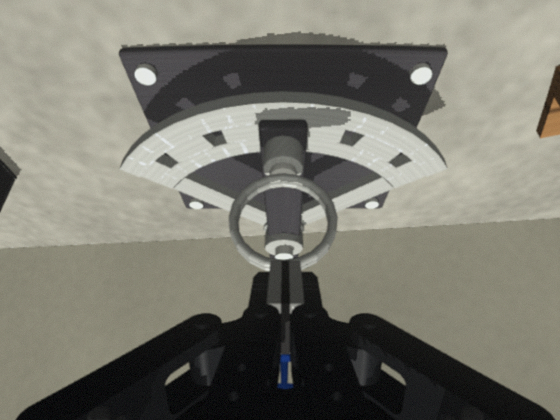

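Wrist view: the ring centre is at about (283,221) and the finger tip at (285,262), so they line up to about 1 mm, and the arm axis is square to the tool. I'll insert now.

```bash
python3 pl.py .592 .0683 .200 .115 50 1 .012 .08
```

```text
t 4.12 p [0.5851 0.0707 0.2172] f [0.2 0.6 1.1] j [ 0.24 -0.13 -0.71  0.31 -0.22  0.27] rows 2 w 0.012
[0, [0.0029, -0.0008, 0.0088], [0.002, 0.005, -0.0]]
[0, [0.0028, -0.0008, 0.0088], [0.002, 0.005, -0.0]]
```

{"api": "drive_tool", "payload": {
  "series": [
    [0,[0.003,-0.001,0.009],[0.002,0.005,0]],
    [0,[0.003,-0.001,0.009],[0.002,0.005,0]],
    [0,[0,0,0],[0,0,0]]
  ]
}}

```text
clock: 4.37
tool_pos: [0.5927, 0.0678, 0.1984]
ee_rot: [0.054, 0.938, -0.019, 0.342]
ft_force: [-0.8, 0.4, 0.0]
width: 0.0002
```

```bash
python3 pl.py .6425 .0623 .140 .115 50 1 .009 .08
```

```text
t 4.37 p [0.5927 0.0678 0.1984] f [-0.8  0.4  0. ] j [ 0.23 -0.09 -0.72  0.27 -0.22  0.27] rows 9 w 0.001
[0, [-0.0001, 0.0, 0.0085], [0.0, 0.0, -0.0]]
[0, [-0.0001, 0.0, 0.0085], [0.0, 0.0, -0.0]]
[0, [-0.0001, 0.0, 0.0085], [0.0, 0.0, -0.0]]
[0, [-0.0001, 0.0, 0.0085], [0.0, 0.0, -0.0]]
[0, [-0.0001, 0.0, 0.0085], [0.0, 0.0, -0.0]]
```

Insert along the finger axis, in two calls.

{"api": "drive_tool", "payload": {
  "series": [
    [0,[0,0,0.0085],[0,0,0]],
    [0,[0,0,0.0085],[0,0,0]],
    [0,[0,0,0.0085],[0,0,0]],
    [0,[0,0,0.0085],[0,0,0]],
    [0,[0,0,0],[0,0,0]]
  ]
}}

```text
clock: 4.78
tool_pos: [0.6166, 0.0646, 0.1677]
ee_rot: [0.054, 0.938, -0.02, 0.341]
ft_force: [0.4, 0.4, -0.8]
width: -0.0003
```

```bash
python3 b.py 3 wrist scene;  python3 pl.py .6425 .0623 .140 .115 50 1 .009 .08;python3 crop.py pics/scene3.png pics/c3.png 220 160 110 110
```

```text
scene holder 0.87 [ 0.7899  0.0447 -0.0014] [227. 294.]
scene pull_ring 0.47 [0.6289 0.0638 0.1526] [270. 224.]
scene inner_coil 0.7 [ 0.4677  0.2948 -0.0009] [371. 271.]
scene ring_top 0.66 [0.6295 0.0661 0.185 ] [270. 215.]
t 5.28 p [0.6163 0.065  0.1701] f [ 0.  -0.5  1. ] j [ 0.21 -0.01 -0.72  0.18 -0.21  0.25] rows 5 w 0.002
[0, [-0.0002, 0.0001, 0.008], [0.0, 0.0, -0.0]]
[0, [-0.0002, 0.0001, 0.008], [0.0, 0.0, -0.0]]
[0, [-0.0002, 0.0001, 0.008], [0.0, 0.0, -0.0]]
[0, [-0.0002, 0.0001, 0.008], [0.0, 0.0, -0.0]]
[0, [-0.0002, 0.0001, 0.008], [0.0, 0.0, -0.0]]
```

View pics/wrist3.png

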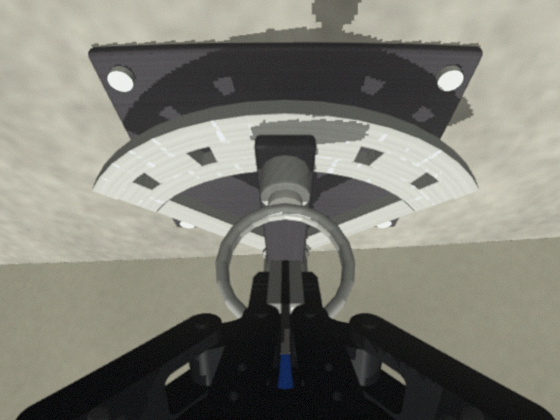

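View pics/c3.png

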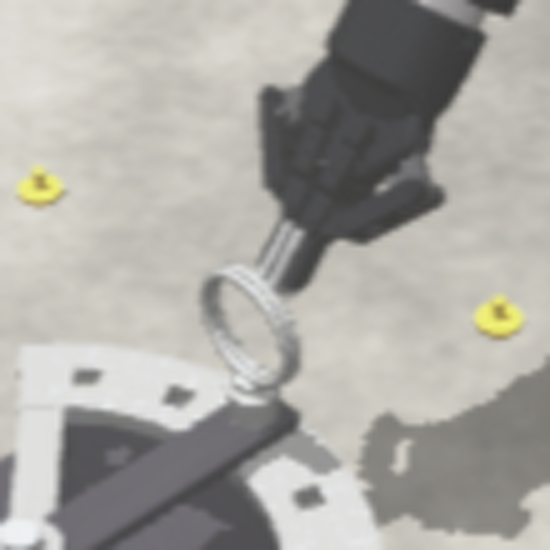

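Laterally aligned: ring centre at column 285, tip at column 286. The tip is at the plane of the opening, so I'll go on inserting.

{"api": "drive_tool", "payload": {
  "series": [
    [0,[0,0,0.008],[0,0,0]],
    [0,[0,0,0.008],[0,0,0]],
    [0,[0,0,0.008],[0,0,0]],
    [0,[0,0,0],[0,0,0]]
  ]
}}

```text
clock: 5.62
tool_pos: [0.6334, 0.0633, 0.1508]
ee_rot: [0.054, 0.938, -0.019, 0.343]
ft_force: [-0.8, -0.7, -0.4]
width: -0.0001
```

```bash
python3 pl.py .6425 .0623 .140 .115 50 1 .009 .08
```

```text
t 5.62 p [0.6334 0.0633 0.1508] f [-0.8 -0.7 -0.4] j [ 0.2   0.05 -0.72  0.12 -0.2   0.24] rows 2 w 0.003
[0, [-0.0, 0.0, 0.0071], [0.001, 0.001, -0.001]]
[0, [-0.0, 0.0, 0.0071], [0.001, 0.001, -0.001]]
```

{"api": "drive_tool", "payload": {
  "series": [
    [0,[0,0,0.008],[0,0,0]],
    [0,[0,0,0.008],[0,0,0]],
    [0,[0,0,0.003],[0,0,0]],
    [0,[0,0,0],[0,0,0]]
  ]
}}

```text
clock: 5.95
tool_pos: [0.6469, 0.0615, 0.1331]
ee_rot: [0.054, 0.938, -0.019, 0.342]
ft_force: [-0.6, 0.7, 0.1]
width: 0.0002
```

```bash
python3 b.py 4 scene top;python3 pl.py .6435 .0623 .149 .115 50 1 .002 .08;python3 crop.py pics/scene4.png pics/c4.png 220 160 110 110
```

```text
scene holder 0.55 [ 0.7935  0.0465 -0.0026] [226. 295.]
scene pull_ring 0.4 [0.6288 0.0677 0.1494] [271. 226.]
scene inner_coil 0.59 [0.6328 0.062  0.1524] [269. 225.]
scene ring_top 0.55 [0.6287 0.0666 0.1832] [271. 216.]
top holder 0.94 [ 0.7956  0.0472 -0.0011] [261. 115.]
top pull_ring 0.58 [0.6297 0.0626 0.1549] [251. 162.]
top inner_coil 0.47 [0.635  0.0599 0.1558] [252. 160.]
top ring_top 0.4 [0.6337 0.0639 0.1861] [250. 158.]
t 6.45 p [0.6468 0.0617 0.1345] f [0.4 0.1 0.2] j [ 0.19  0.1  -0.72  0.07 -0.19  0.24] rows 8 w 0.003
[0, [-0.0008, 0.0, -0.0017], [0.0, 0.0, -0.0]]
[0, [-0.0008, 0.0, -0.0017], [0.0, 0.0, -0.0]]
[0, [-0.0008, 0.0, -0.0017], [0.0, 0.0, -0.0]]
[0, [-0.0008, 0.0, -0.0017], [0.0, 0.0, -0.0]]
[0, [-0.0008, 0.0, -0.0017], [0.0, 0.0, -0.0]]
```

View pics/c4.png

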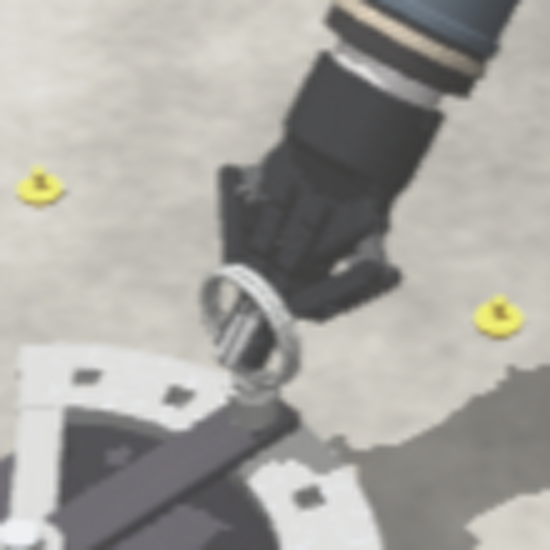

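The finger is through the opening (crop about (245,330)) and shows no contact force. I'll lift straight up gently.

{"api": "drive_tool", "payload": {
  "series": [
    [0,[-0.0013,0,-0.0015],[0,0,0]],
    [0,[-0.0013,0,-0.0015],[0,0,0]],
    [0,[-0.0013,0,-0.0015],[0,0,0]],
    [0,[-0.0013,0,-0.0015],[0,0,0]],
    [0,[-0.0013,0,-0.0015],[0,0,0]]
  ]
}}

```text
clock: 6.87
tool_pos: [0.6451, 0.0615, 0.1434]
ee_rot: [0.054, 0.938, -0.019, 0.341]
ft_force: [-2.2, 0.1, -3.4]
width: -0.0001
```

{"api": "drive_tool", "payload": {
  "series": [
    [0,[-0.0013,0,-0.0015],[0,0,0]],
    [0,[0,0,0],[0,0,0]]
  ]
}}

```text
clock: 7.03
tool_pos: [0.6444, 0.0615, 0.1452]
ee_rot: [0.054, 0.939, -0.019, 0.34]
ft_force: [-5.7, -0.1, 0.9]
width: 0.0002
```

{"api": "drive_tool", "payload": {
  "series": [
    [0,[-0.002,0,-0.001],[0,0,0]],
    [0,[-0.002,0,-0.001],[0,0,0]],
    [0,[-0.002,0,-0.001],[0,0,0]]
  ]
}}

```text
clock: 7.28
tool_pos: [0.644, 0.0612, 0.1483]
ee_rot: [0.053, 0.94, -0.02, 0.337]
ft_force: [-7.1, 2.3, -5.4]
width: 0.0001
```

```bash
python3 pl.py .6455 .0617 .158 .115 50 1 .002 .08
```

```text
t 7.28 p [0.644  0.0612 0.1483] f [-7.1  2.3 -5.4] j [ 0.19  0.08 -0.69  0.13 -0.19  0.23] rows 5 w 0.01
[0, [-0.0015, 0.0001, -0.0013], [0.0, -0.002, 0.0]]
[0, [-0.0015, 0.0001, -0.0013], [0.0, -0.002, 0.0]]
[0, [-0.0015, 0.0001, -0.0013], [0.0, -0.002, 0.0]]
[0, [-0.0015, 0.0001, -0.0013], [0.0, -0.002, 0.0]]
[0, [-0.0015, 0.0001, -0.0013], [0.0, -0.002, 0.0]]
```

{"api": "drive_tool", "payload": {
  "series": [
    [0,[-0.002,0,-0.0014],[0,-0.002,0]],
    [0,[-0.002,0,-0.0014],[0,-0.002,0]],
    [0,[-0.002,0,-0.0014],[0,-0.002,0]],
    [0,[-0.002,0,-0.0014],[0,-0.002,0]]
  ]
}}

```text
clock: 7.62
tool_pos: [0.6434, 0.061, 0.1542]
ee_rot: [0.052, 0.94, -0.02, 0.337]
ft_force: [-8.7, 1.1, -6.1]
width: 0.0001
```

```bash
python3 b.py 5 scene top wrist; python3 pl.py .6455 .0617 .164 .115 50 1 .002 .08
```

```text
scene holder 0.79 [ 0.7909  0.0472 -0.0036] [227. 295.]
scene pull_ring 0.44 [0.6282 0.0656 0.1549] [271. 224.]
scene inner_coil 0.63 [0.6342 0.0607 0.1567] [268. 223.]
scene ring_top 0.54 [0.6312 0.0646 0.1881] [269. 215.]
top holder 0.88 [ 0.7931  0.0475 -0.0033] [261. 116.]
top pull_ring 0.69 [ 0.6591 -0.3839  0.0042] [417. 168.]
top inner_coil 0.59 [0.6307 0.0618 0.1901] [251. 159.]
top ring_top 0.43 [0.635  0.063  0.1917] [250. 157.]
wrist ring_top 0.66 [0.6356 0.0645 0.1906] [291. 356.]
t 8.37 p [0.6434 0.061  0.1542] f [-5.8  0.3 -6.5] j [ 0.19  0.07 -0.68  0.15 -0.19  0.23] rows 6 w 0.01
[0, [-0.0013, 0.0002, -0.001], [-0.0, -0.002, 0.001]]
[0, [-0.0013, 0.0002, -0.001], [-0.0, -0.002, 0.001]]
[0, [-0.0013, 0.0002, -0.001], [-0.0, -0.002, 0.001]]
[0, [-0.0013, 0.0002, -0.001], [-0.0, -0.002, 0.001]]
[0, [-0.0013, 0.0002, -0.001], [-0.0, -0.002, 0.001]]
```

{"api": "drive_tool", "payload": {
  "series": [
    [0,[-0.002,0,-0.0014],[0,-0.002,0]],
    [0,[-0.002,0,-0.0014],[0,-0.002,0]],
    [0,[-0.002,0,-0.0014],[0,-0.002,0]],
    [0,[-0.002,0,-0.0014],[0,-0.002,0]],
    [0,[-0.002,0,-0.0014],[0,-0.002,0]]
  ]
}}

```text
clock: 8.78
tool_pos: [0.6434, 0.0607, 0.1626]
ee_rot: [0.052, 0.939, -0.021, 0.338]
ft_force: [-6.2, 1.5, -5.8]
width: -0.0004
```

{"api": "drive_tool", "payload": {
  "series": [
    [0,[-0.002,0,-0.0014],[0,-0.001,0]],
    [0,[-0.002,0,-0.0014],[0,-0.001,0]],
    [0,[-0.002,0,-0.0014],[0,-0.001,0]]
  ]
}}

```text
clock: 9.03
tool_pos: [0.6433, 0.0606, 0.1678]
ee_rot: [0.051, 0.94, -0.021, 0.337]
ft_force: [-5.8, -0.3, -7.2]
width: 0.0001
```

```bash
python3 b.py 6 scene top wrist; python3 pl.py .6455 .0617 .166 .115 50 1 .002 .08;python3 crop.py pics/scene6.png pics/c6.png 220 160 110 110
```

```text
scene holder 0.73 [ 0.7932  0.047  -0.0035] [227. 295.]
scene pull_ring 0.62 [ 0.4049  0.0623 -0.0045] [319. 225.]
scene inner_coil 0.54 [ 0.6609 -0.3845 -0.0009] [164. 206.]
scene ring_top 0.61 [0.629  0.0653 0.2006] [270. 211.]
top holder 0.67 [ 7.915e-01  4.630e-02 -3.000e-04] [261. 117.]
top pull_ring 0.55 [ 0.4996 -0.258   0.0037] [371. 225.]
top inner_coil 0.57 [0.6353 0.0621 0.1721] [251. 158.]
top ring_top 0.59 [0.634  0.0646 0.2034] [249. 156.]
wrist holder 0.61 [7.907e-01 4.310e-02 2.000e-04] [284. 180.]
wrist ring_top 0.74 [0.6325 0.061  0.2036] [282. 354.]
t 9.78 p [0.6433 0.0606 0.1677] f [-5.8  0.8 -8.2] j [ 0.19  0.05 -0.66  0.19 -0.19  0.23] rows 2 w 0.011
[0, [-0.0002, 0.0007, 0.0013], [-0.0, -0.004, 0.003]]
[0, [-0.0002, 0.0007, 0.0013], [-0.0, -0.004, 0.003]]
```

View pics/c6.png

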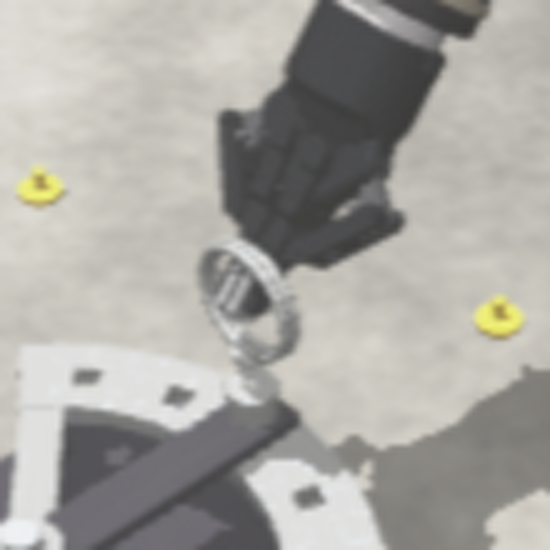

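Ring top is up from 0.184 to about 0.202, so the pin is lifted about 18 mm and well clear. Forces are about 10 N. Now I'll swing left about the pivot, yawing the tool along with it.

{"api": "drive_tool", "payload": {
  "series": [
    [0,[-0.0005,0.004,0],[0.016,0,0.019]],
    [0,[-0.0005,0.004,0],[0.016,0,0.019]],
    [0,[-0.0005,0.004,0],[0.016,0,0.019]],
    [0,[-0.0005,0.004,0],[0.016,0,0.019]]
  ]
}}

```text
clock: 10.12
tool_pos: [0.6452, 0.0746, 0.167]
ee_rot: [0.1, 0.936, -0.04, 0.334]
ft_force: [-3.7, -0.1, -7.1]
width: -0.0001
```

```bash
cat > arc.py <<'E'
# rows along the arc to TCP angle a (rad), tool yaw a+.0, radius r, height z
import sys
from pl import *
P=np.array([.7925,.0455]);a,r,z=map(float,sys.argv[1:4]);st=float(sys.argv[4])
o=get_obs();p=np.array(o['tool_pos']);d=p[:2]-P;ph=np.arctan2(d[1],-d[0])
f=R.from_quat(o['ee_rot']).as_matrix()[:,2]
print('phi_tcp',ph.round(4),'r',np.hypot(*d).round(4),'yaw',-np.arctan2(f[1],f[0]).round(4),'pitch',np.degrees(np.arcsin(-f[2])).round(1))
plan([P[0]-r*np.cos(a),P[1]+r*np.sin(a),z],tgt(a,50),st,.04)
E
python3 b.py 7 wrist; python3 arc.py .45 .150 .167 .004
```

```text
wrist holder 0.61 [0.7905 0.0422 0.0022] [285. 183.]
wrist ring_top 0.94 [0.639  0.0765 0.2022] [285. 354.]
phi_tcp 0.1961 r 0.15 yaw 0.2212 pitch 50.7
t 10.37 p [0.6454 0.0747 0.1671] f [-4.9  1.1 -6.8] j [ 0.26  0.08 -0.62  0.24 -0.3   0.37] rows 10 w 0.238
[0, [-0.0003, 0.0038, 0.0003], [0.015, -0.001, 0.019]]
[0, [-0.0003, 0.0038, 0.0002], [0.015, -0.001, 0.019]]
[0, [-0.0002, 0.0038, 0.0001], [0.015, -0.001, 0.019]]
[0, [-0.0001, 0.0038, 0.0001], [0.015, -0.001, 0.019]]
[0, [-0.0001, 0.0038, 0.0], [0.015, -0.001, 0.019]]
```

{"api": "drive_tool", "payload": {
  "series": [
    [0,[-0.0005,0.004,0],[0.015,-0.001,0.018]],
    [0,[-0.0005,0.004,0],[0.015,-0.001,0.018]],
    [0,[-0.0005,0.004,0],[0.015,-0.001,0.018]],
    [0,[-0.0005,0.004,0],[0.015,-0.001,0.018]],
    [0,[-0.0005,0.004,0],[0.015,-0.001,0.018]]
  ]
}}

```text
clock: 10.78
tool_pos: [0.6498, 0.0906, 0.1667]
ee_rot: [0.155, 0.928, -0.061, 0.332]
ft_force: [-6.4, 0.9, -6.5]
width: -0.0001
```

```bash
python3 b.py 8 wrist; python3 arc.py .45 .150 .167 .004
```

```text
wrist holder 0.72 [ 0.7922  0.0463 -0.0009] [291. 181.]
wrist ring_top 0.56 [0.6406 0.094  0.2019] [284. 352.]
phi_tcp 0.3087 r 0.1497 yaw 0.3434 pitch 50.5
t 11.03 p [0.6499 0.091  0.1666] f [-6.8  2.4 -7.5] j [ 0.33  0.14 -0.55  0.31 -0.41  0.54] rows 6 w 0.119
[0, [-0.0001, 0.0035, -0.0], [0.011, -0.001, 0.016]]
[0, [-0.0001, 0.0035, -0.0], [0.011, -0.001, 0.016]]
[0, [-0.0, 0.0035, -0.0001], [0.011, -0.001, 0.016]]
[0, [0.0, 0.0035, -0.0001], [0.011, -0.001, 0.016]]
[0, [0.0001, 0.0035, -0.0002], [0.011, -0.001, 0.016]]
```

{"api": "drive_tool", "payload": {
  "series": [
    [0,[-0.0005,0.004,0],[0.012,-0.001,0.015]],
    [0,[-0.0005,0.004,0],[0.012,-0.001,0.015]],
    [0,[-0.0005,0.004,0],[0.012,-0.001,0.015]],
    [0,[-0.0005,0.004,0],[0.012,-0.001,0.015]],
    [0,[-0.0005,0.004,0],[0.012,-0.001,0.015]]
  ]
}}

```text
clock: 11.45
tool_pos: [0.6562, 0.107, 0.1657]
ee_rot: [0.199, 0.92, -0.076, 0.329]
ft_force: [-7.3, 2.4, -7.1]
width: -0.0003
```

```bash
python3 b.py 9 wrist scene top; python3 arc.py .455 .150 .167 .003; python3 - <<'E'
import cv2,numpy as np
a=cv2.imread('pics/top9.png')[80:210,190:320];b=cv2.imread('pics/wrist9.png')[20:320,90:490]
a=cv2.resize(a,(400,400),interpolation=2);b=cv2.copyMakeBorder(b,0,100,0,0,0);cv2.imwrite('pics/m9.png',np.hstack([a,b]))
E
```

```text
wrist holder 0.83 [0.7908 0.0435 0.001 ] [284. 183.]
wrist ring_top 0.66 [0.6483 0.1107 0.2014] [283. 354.]
scene holder 0.62 [ 7.908e-01  4.720e-02 -3.000e-04] [227. 294.]
scene pull_ring 0.62 [0.6422 0.1168 0.1658] [282. 232.]
scene inner_coil 0.65 [0.648  0.1103 0.167 ] [278. 231.]
scene ring_top 0.48 [0.6445 0.1178 0.2002] [281. 222.]
top holder 0.55 [0.791  0.0445 0.0011] [262. 117.]
top pull_ring 0.47 [0.6445 0.1133 0.169 ] [230. 154.]
top inner_coil 0.47 [0.6512 0.1102 0.1702] [231. 151.]
top ring_top 0.61 [0.6472 0.1106 0.2021] [230. 150.]
phi_tcp 0.4252 r 0.1495 yaw 0.4387 pitch 50.5
t 12.2 p [0.6563 0.1072 0.1658] f [-7.4  3.9 -6.6] j [ 0.39  0.19 -0.47  0.4  -0.49  0.68] rows 2 w 0.03
[0, [-0.0002, 0.0022, -0.0006], [0.005, -0.005, 0.013]]
[0, [-0.0002, 0.0022, -0.0006], [0.005, -0.005, 0.013]]
```

View pics/m9.png

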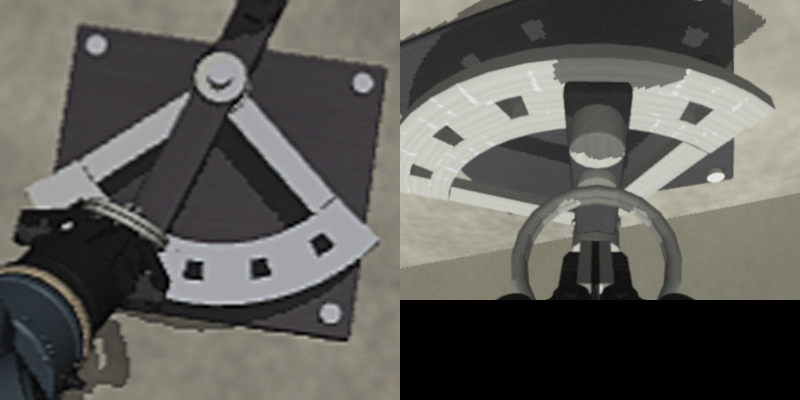

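```bash
cat > ang.py <<'E'
from h import *
def ray(p,uv,z,o=None):
    n=cv2.undistortPoints(np.array([[uv]],float),np.array(p['mtx']),np.array(p['D'])).ravel()
    a=W(p,[0,0,0],o);b=W(p,[n[0],n[1],1],o)-a
    return a+b*(z-a[2])/b[2]
P=np.array([.7925,.0455])
def pol(w): d=w[:2]-P;return w.round(4),'phi',round(float(np.arctan2(d[1],-d[0])),3),'r',round(float(np.hypot(*d)),3)
if __name__=='__main__':
    t=camera('top')
    for c in((194,269),(260,267),(322,243)): print('tophole',*pol(ray(t,(190+c[0]/3.077,80+c[1]/3.077),.072)))
    print('pivot',ray(t,(190+220/3.077,80+74/3.077),.1))
    o=get_obs();w=camera('wrist')
    for c in((512,107),(695,113),(448,136)): print('wr hole',*pol(ray(w,(c[0]-310,c[1]+20),.072,o)))
    for c in((566,88),(631,88)): print('wr arm',*pol(ray(w,(c[0]-310,c[1]+20),.091,o)))
E
python3 ang.py
```

```text
tophole [0.6334 0.0611 0.072 ] phi 0.097 r 0.16
tophole [0.6368 0.0057 0.072 ] phi -0.25 r 0.161
tophole [ 0.659  -0.0459  0.072 ] phi -0.6 r 0.162
pivot [0.79394279 0.04381536 0.1       ]
wr hole [0.6339 0.0618 0.072 ] phi 0.103 r 0.159
wr hole [0.6836 0.1616 0.072 ] phi 0.817 r 0.159
wr hole [0.6377 0.0064 0.072 ] phi -0.248 r 0.16
wr arm [0.6202 0.1075 0.091 ] phi 0.346 r 0.183
wr arm [0.6333 0.137  0.091 ] phi 0.522 r 0.184
```

Middle hole phi is 0.10, so the target is about 0.453. The arm now measures 0.434, so about 3 mm more is needed. Then I'll lower.

{"api": "drive_tool", "payload": {
  "series": [
    [0,[-0.0005,0.0027,0],[0.006,-0.003,0.009]],
    [0,[-0.0005,0.0018,0],[0.003,-0.003,0.005]],
    [0,[-0.0003,0,0],[0,0,0]]
  ]
}}

```text
clock: 12.55
tool_pos: [0.658, 0.1105, 0.1654]
ee_rot: [0.205, 0.918, -0.077, 0.33]
ft_force: [-6.1, 3.6, -6.8]
width: 0.0002
```

```bash
python3 arc.py .450 .150 .150 .002;python3 - <<'E'
from h import *
p=camera('wrist');save(p,'w10.png')
# dark arm-end edges along rows near 88+20
g=p['color'][112:118].astype(int).mean((0,2));print([int(v) for v in g[235:345:2]])
E
```

```text
phi_tcp 0.4503 r 0.1494 yaw 0.4507 pitch 50.4
t 12.55 p [0.658  0.1105 0.1654] f [-6.1  3.6 -6.8] j [ 0.39  0.2  -0.46  0.41 -0.5   0.7 ] rows 8 w 0.012
[0, [0.0013, 0.0, 0.0014], [-0.0, -0.001, 0.001]]
[0, [0.0013, 0.0, 0.0014], [-0.0, -0.001, 0.001]]
[0, [0.0013, 0.0, 0.0014], [-0.0, -0.001, 0.001]]
[0, [0.0013, 0.0, 0.0014], [-0.0, -0.001, 0.001]]
[0, [0.0013, 0.0, 0.0014], [-0.0, -0.001, 0.001]]
[198, 199, 200, 200, 198, 199, 200, 200, 196, 84, 44, 48, 49, 49, 50, 47, 49, 47, 49, 49, 48, 46, 46, 47, 44, 45, 45, 45, 45, 46, 46, 46, 46, 46, 47, 48, 48, 45, 46, 46, 46, 45, 42, 56, 180, 197, 196, 197, 195, 196, 197, 196, 198, 199, 197]
```

```bash
python3 - <<'E'
from ang import *
o=get_obs();p=camera('wrist')
for c in((253.5,115),(321.5,115)): print(*pol(ray(p,c,.091,o)))
E
```

```text
[0.6251 0.1083 0.091 ] phi 0.359 r 0.179
[0.6396 0.1395 0.091 ] phi 0.551 r 0.179
```

The arm is at 0.455, on the hole. Lowering now.

{"api": "drive_tool", "payload": {
  "series": [
    [0,[0.0013,0,0.0014],[0,0,0]],
    [0,[0.0013,0,0.0014],[0,0,0]],
    [0,[0.0013,0,0.0014],[0,0,0]],
    [0,[0.0013,0,0.0014],[0,0,0]],
    [0,[0.0013,0,0.0014],[0,0,0]]
  ]
}}

```text
clock: 13.07
tool_pos: [0.6578, 0.1107, 0.1561]
ee_rot: [0.204, 0.919, -0.075, 0.329]
ft_force: [-4.5, 2.8, -5.0]
width: 0.0001
```

```bash
python3 arc.py .450 .150 .145 .002;
```

```text
phi_tcp 0.4505 r 0.1497 yaw 0.442 pitch 50.5
t 13.07 p [0.6578 0.1107 0.1561] f [-4.5  2.8 -5. ] j [ 0.39  0.21 -0.47  0.38 -0.49  0.7 ] rows 6 w 0.015
[0, [0.0012, -0.0, 0.0014], [0.001, -0.001, 0.002]]
[0, [0.0012, -0.0, 0.0014], [0.001, -0.001, 0.002]]
[0, [0.0012, -0.0, 0.0014], [0.001, -0.001, 0.002]]
[0, [0.0012, -0.0, 0.0014], [0.001, -0.001, 0.002]]
[0, [0.0012, -0.0, 0.0014], [0.001, -0.001, 0.002]]
```

{"api": "drive_tool", "payload": {
  "series": [
    [0,[0.0012,0,0.0014],[0.001,0,0.001]],
    [0,[0.0012,0,0.0014],[0,0,0]],
    [0,[0.0012,0,0.0014],[0,0,0]],
    [0,[0.0012,0,0.0014],[0,0,0]]
  ]
}}

```text
clock: 13.4
tool_pos: [0.6579, 0.1108, 0.1489]
ee_rot: [0.204, 0.919, -0.073, 0.329]
ft_force: [-10.7, 4.0, 3.9]
width: 0.0
```

{"api": "drive_tool", "payload": {
  "series": [
    [0,[0.0012,0,0.0014],[0,0,0]],
    [0,[0.0012,0,0.0014],[0,0,0]],
    [0,[0.0012,0,0.0014],[0,0,0]]
  ]
}}

```text
clock: 13.65
tool_pos: [0.6589, 0.1113, 0.1454]
ee_rot: [0.204, 0.919, -0.071, 0.331]
ft_force: [-7.3, 3.9, 0.4]
width: -0.0007
```

```bash
python3 b.py 11 wrist scene top; python3 arc.py .450 .150 .137 .002;python3 crop.py pics/scene11.png pics/c11.png 220 160 110 110
```

```text
wrist ring_top 0.77 [0.6486 0.115  0.1846] [282. 363.]
scene holder 0.64 [ 7.914e-01  4.720e-02 -7.000e-04] [227. 294.]
scene pull_ring 0.38 [0.6443 0.1201 0.1492] [282. 237.]
scene inner_coil 0.4 [0.6483 0.1122 0.152 ] [279. 236.]
scene ring_top 0.49 [0.6505 0.1195 0.1819] [280. 229.]
top holder 0.95 [ 0.7921  0.0475 -0.0008] [261. 116.]
top pull_ring 0.66 [0.6464 0.1163 0.1528] [229. 155.]
top inner_coil 0.46 [0.65   0.1134 0.1531] [231. 153.]
top ring_top 0.21 [0.6864 0.3851 0.1332] [122. 138.]
phi_tcp 0.4567 r 0.1489 yaw 0.4298 pitch 50.5
t 14.4 p [0.6589 0.1111 0.1452] f [-5.8  3.7 -3.6] j [ 0.39  0.22 -0.5   0.34 -0.48  0.7 ] rows 5 w 0.018
[0, [0.0012, -0.0002, 0.0011], [0.003, -0.002, 0.002]]
[0, [0.0012, -0.0002, 0.0011], [0.003, -0.002, 0.002]]
[0, [0.0012, -0.0002, 0.0011], [0.003, -0.002, 0.002]]
[0, [0.0012, -0.0002, 0.0011], [0.003, -0.002, 0.002]]
[0, [0.0012, -0.0002, 0.0011], [0.003, -0.002, 0.002]]
```

{"api": "drive_tool", "payload": {
  "series": [
    [0,[0.0013,0,0.0012],[0,0,0]],
    [0,[0.0013,0,0.0012],[0,0,0]],
    [0,[0.0013,0,0.0012],[0,0,0]],
    [0,[0.0013,0,0.0012],[0,0,0]]
  ]
}}

```text
clock: 14.73
tool_pos: [0.6606, 0.1118, 0.142]
ee_rot: [0.204, 0.918, -0.068, 0.333]
ft_force: [-3.6, 2.6, -0.0]
width: 0.0001
```

```bash
python3 arc.py .450 .150 .136 .002;
```

```text
phi_tcp 0.4659 r 0.1476 yaw 0.4204 pitch 50.3
t 14.73 p [0.6606 0.1118 0.142 ] f [-3.6  2.6 -0. ] j [ 0.39  0.22 -0.51  0.32 -0.48  0.69] rows 4 w 0.02
[0, [0.0014, -0.0006, 0.0008], [0.005, -0.001, 0.001]]
[0, [0.0014, -0.0006, 0.0008], [0.005, -0.001, 0.001]]
[0, [0.0014, -0.0006, 0.0008], [0.005, -0.001, 0.001]]
[0, [0.0014, -0.0006, 0.0008], [0.005, -0.001, 0.001]]
```

{"api": "drive_tool", "payload": {
  "series": [
    [0,[0.002,-0.0006,0.0003],[0.003,0,0.002]],
    [0,[0.002,-0.0006,0.0003],[0.003,0,0.002]],
    [0,[0.001,-0.0006,0],[0.003,0,0.002]],
    [0,[0,0,0],[0,0,0]]
  ]
}}

```text
clock: 15.07
tool_pos: [0.6597, 0.1111, 0.1422]
ee_rot: [0.21, 0.916, -0.07, 0.336]
ft_force: [-0.1, -0.0, -0.4]
width: -0.0001
```

```bash
python3 b.py 12 wrist scene; python3 arc.py .450 .150 .136 .002;python3 crop.py pics/scene12.png pics/c12.png 220 160 110 110
```

```text
scene holder 0.62 [ 0.7926  0.0458 -0.0026] [227. 295.]
scene pull_ring 0.55 [0.6447 0.1172 0.1471] [281. 237.]
scene inner_coil 0.46 [0.6505 0.1138 0.1533] [279. 236.]
scene ring_top 0.43 [0.6467 0.1176 0.1817] [281. 228.]
phi_tcp 0.4581 r 0.1485 yaw 0.4309 pitch 50.0
t 15.57 p [0.6593 0.1112 0.1416] f [0.7 1.  0.7] j [ 0.39  0.22 -0.51  0.32 -0.49  0.71] rows 3 w 0.013
[0, [0.0016, -0.0004, 0.0011], [0.004, 0.0, -0.002]]
[0, [0.0016, -0.0004, 0.0011], [0.004, 0.0, -0.002]]
[0, [0.0016, -0.0004, 0.0011], [0.004, 0.0, -0.002]]
```

View pics/c12.png

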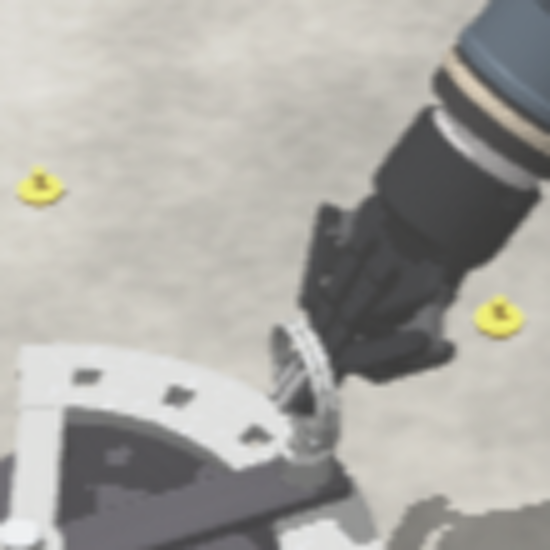

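Contact force is zero and the ring sits at the home height in the next hole. I'll drop a few mm more for clearance, then withdraw along the finger axis.

{"api": "drive_tool", "payload": {
  "series": [
    [0,[0.0016,-0.0004,0.0006],[0.004,0,-0.002]],
    [0,[0.0016,-0.0004,0.0006],[0.004,0,-0.002]],
    [0,[0,0,-0.007],[0,0,0]],
    [0,[0,0,-0.007],[0,0,0]],
    [0,[0,0,-0.007],[0,0,0]]
  ]
}}

```text
clock: 15.98
tool_pos: [0.6438, 0.1168, 0.154]
ee_rot: [0.209, 0.916, -0.076, 0.333]
ft_force: [0.4, -0.0, 0.2]
width: 0.0001
```

{"api": "drive_tool", "payload": {
  "series": [
    [0,[0,0,-0.009],[0,0,0]],
    [0,[0,0,-0.009],[0,0,0]],
    [0,[0,0,-0.009],[0,0,0]],
    [0,[0,0,-0.012],[0,0,0]],
    [0,[0,0,-0.015],[0,0,0]]
  ]
}}

```text
clock: 16.4
tool_pos: [0.6094, 0.1331, 0.1997]
ee_rot: [0.209, 0.916, -0.075, 0.333]
ft_force: [-0.6, -0.3, -0.3]
width: -0.0
```

```bash
python3 arc.py .450 .30 .30 .02
```

```text
phi_tcp 0.4463 r 0.203 yaw 0.4468 pitch 50.0
t 16.4 p [0.6094 0.1331 0.1997] f [-0.6 -0.3 -0.3] j [ 0.48  0.11 -0.47  0.52 -0.54  0.8 ] rows 7 w 0.002
[0, [0.0014, 0.0001, -0.0199], [0.0, -0.0, 0.0]]
[0, [0.0014, 0.0001, -0.0199], [0.0, -0.0, 0.0]]
[0, [0.0014, 0.0001, -0.0199], [0.0, -0.0, 0.0]]
[0, [0.0014, 0.0001, -0.0199], [0.0, -0.0, 0.0]]
[0, [0.0014, 0.0001, -0.0199], [0.0, -0.0, 0.0]]
```

{"api": "drive_tool", "payload": {
  "series": [
    [0,[0,0,-0.025],[0,0,0]],
    [0,[0,0,-0.025],[0,0,0]],
    [0,[0,0,-0.025],[0,0,0]],
    [0,[0,0,-0.015],[0,0,0]],
    [0,[0,0,0],[0,0,0]]
  ]
}}

```text
clock: 16.82
tool_pos: [0.5521, 0.1602, 0.278]
ee_rot: [0.209, 0.916, -0.073, 0.335]
ft_force: [-0.0, -0.5, 1.0]
width: -0.0003
```

```bash
sed -i "s/'ring_top')/'ring_top','tag_bin','pin_mug')/" b.py; python3 b.py 13 wrist scene top; python3 - <<'E'
import cv2,numpy as np
a=cv2.resize(cv2.imread('pics/scene13.png')[180:290,180:330],(600,440),interpolation=2)
b=cv2.imread('pics/top13.png')[70:270,100:470];b=cv2.resize(b,(0,0),fx=.54*1.0,fy=.54)
w=cv2.resize(cv2.imread('pics/wrist13.png'),(200,150))
c=np.zeros((440,200,3),np.uint8);c[:150]=w;c[160:160+b.shape[0],:b.shape[1]]=b[:,:200]
cv2.imwrite('pics/m13.png',np.hstack([a,c]))
E
```

```text
wrist holder 0.79 [0.7931 0.0416 0.0036] [282. 169.]
wrist ring_top 0.69 [0.6505 0.112  0.1846] [283. 220.]
wrist tag_bin 0.73 [ 0.6644 -0.3807  0.0025] [ 35. 195.]
scene holder 0.97 [ 0.794   0.0452 -0.0024] [226. 295.]
scene pull_ring 0.68 [0.6426 0.1187 0.1504] [282. 236.]
scene inner_coil 0.7 [0.652  0.1113 0.1523] [278. 236.]
scene ring_top 0.47 [0.6483 0.1164 0.1817] [280. 228.]
scene tag_bin 0.93 [ 0.6607 -0.3809 -0.0036] [165. 207.]
scene pin_mug 0.58 [ 0.4674  0.292  -0.0008] [370. 270.]
top holder 0.68 [ 0.7922  0.0431 -0.0028] [263. 117.]
top pull_ring 0.69 [0.6453 0.1134 0.152 ] [230. 155.]
top inner_coil 0.69 [ 0.4006  0.0571 -0.0031] [253. 259.]
top ring_top 0.52 [0.6444 0.1128 0.1873] [229. 152.]
top tag_bin 0.6 [ 0.6575 -0.3811  0.002 ] [416. 169.]
```

View pics/m13.png

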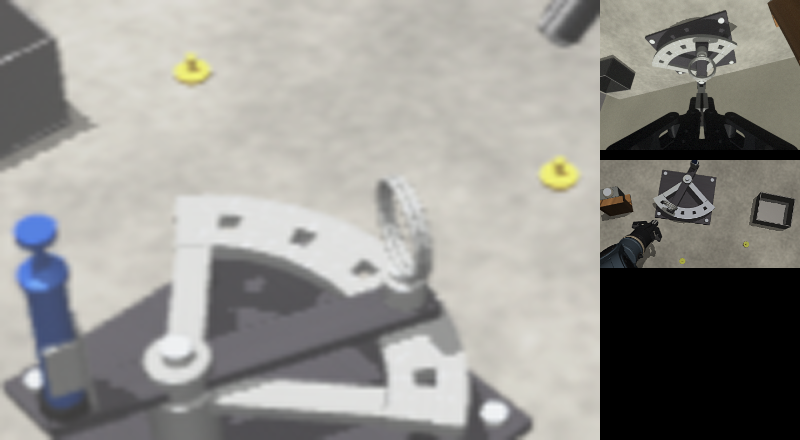

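Three holes are free on the right and the outer left one is free too. The ring stands at its starting height in the next-left hole, and the finger is clear. Handing in.

```bash
python3 -c "
from bench import *
print(close_job(), get_obs()['clock'])"
```

```text
the job is handed in; nothing more can be done
the job is handed in; nothing more can be done
```

The arm now stands one hole to the left, towards the grey push-button light box. I handed the job in at about 17.3 s.

**What I did:** I put the shut fingers through the ring from the outer side, about 50° down. I raised the pin about 18 mm, swung the arm about 0.35 rad about its pivot with the pin up, lowered it and withdrew along the finger axis. The grey box was the one meant; I ignored the purple look-alike.

**Last checks:**
- **Pin home:** the ring measured the same height as at the start, with ring top at 0.182–0.187 m. The arm's angle measured 0.455 rad just before lowering, against 0.453 rad estimated for the hole.
- **Finger clear:** the fingers ended about 15 cm from the ring, with the force reading down to noise.
- **Other things:** the bin and mug measured within about 4 mm of where they started. The two tags look unmoved in the pictures; I did not measure both again.

**Forces:** readings at the wrist stayed at or below about 12 N. Right after the pin seated, the finger still pressed on the ring with up to 12 N while I lowered it, until I moved it back and down. I could not measure the load on each coil separately.

**Disagreements:** some ring detections landed on other objects, such as the bin, a tag or the mug, while the ring was partly hidden. I discarded those. The remaining camera readings differed by 2–5 mm.

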